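# Sift the hazelnuts out of the walnuts

### The job

Take the perforated basket by its slanted grip, lift it a little so that its runners are off the floor of the roasting tin, and shake it from side to side over the tin until all five hazelnuts have dropped through into the tin and only the three walnuts are left in the basket. Then stand the basket with the walnuts level on the bare worktop beside the tin, let go, and leave the two mills where they stand.

Things in the scene. Friction and masses are not known exactly. Their poses are not given: they have to be found in the camera images.
- tin: Roasting tin, dark steel, open, stays put: 230 mm (its x) by 260 mm (its y), floor and walls 4 mm thick, walls 36 mm high with a rolled rim (top at 39 mm), a wire lug 13 mm out at each y end. Origin: centre of its underside. The basket stands in it at the start, its grip towards the tin's -x side.
- basket: Perforated basket (the sieve), steel, loose, about 0.24 kg empty: 145 mm square, on two wire runners under its -x and +x edges. Floor with 4 x 4 square holes of 20 mm, 13 mm bridges between them; walls 40 mm high, rim 78 mm above the underside. Origin: centre of the underside of its runners, z up. Its grip plate rises over the -x wall.
- basket_grip (a point): Middle of the black grip plate, 102 mm to the basket's -x and 104 mm above its underside. Plate 92 mm wide (along y), 56 long, 10 thick; from the -x rim it rises leaning out to -x, 38 degrees from upright. Grip its two broad faces squarely: fingers along the plate, tilted 38 degrees, one on either side. The load hangs to one side: grip with 60 N or more. Axes as the basket's.
- hazelnut_1_centre (a point): Centre of hazelnut 1 of 5: a small smooth nut in its shell, 18 mm across and 18 mm high, about 10 g, with a small flat base on which it stands at the start on a bridge of the basket's floor; it stays there until jolted, and passes through the holes.
- hazelnut_2_centre (a point): Centre of hazelnut 2 of 5: a small smooth nut in its shell, 18 mm across and 18 mm high, about 10 g, with a small flat base on which it stands at the start on a bridge of the basket's floor; it stays there until jolted, and passes through the holes.
- hazelnut_3_centre (a point): Centre of hazelnut 3 of 5: a small smooth nut in its shell, 18 mm across and 18 mm high, about 10 g, with a small flat base on which it stands at the start on a bridge of the basket's floor; it stays there until jolted, and passes through the holes.
- hazelnut_4_centre (a point): Centre of hazelnut 4 of 5: a small smooth nut in its shell, 18 mm across and 18 mm high, about 10 g, with a small flat base on which it stands at the start on a bridge of the basket's floor; it stays there until jolted, and passes through the holes.
- hazelnut_5_centre (a point): Centre of hazelnut 5 of 5: a small smooth nut in its shell, 18 mm across and 18 mm high, about 10 g, with a small flat base on which it stands at the start on a bridge of the basket's floor; it stays there until jolted, and passes through the holes.
- walnut_1_centre (a point): Centre of walnut 1 of 3: a large wrinkled nut in its shell, 34 mm across and 36 mm high, about 16 g; too big for the holes.
- walnut_2_centre (a point): Centre of walnut 2 of 3: a large wrinkled nut in its shell, 34 mm across and 36 mm high, about 16 g; too big for the holes.
- walnut_3_centre (a point): Centre of walnut 3 of 3: a large wrinkled nut in its shell, 34 mm across and 36 mm high, about 16 g; too big for the holes.
- mill_pepper: Bystander: the pepper mill, 44 mm across, 90 mm high, glass with a grey cap and dark contents, the nearer of the two mills. Origin: centre of its underside.
- mill_salt: Bystander: the salt mill, like the pepper mill but with white contents, farther back. Origin: centre of its underside.
Not all that is in view belongs to the job. What is shaped like the part that bears walnut_2_centre but orange or pink is not meant.

How it is judged:
By the outcome, as a careful person would: the job done as asked, in the order asked, and still so for the second after the job is handed in, with the robot touching nothing.
It also fails if it takes over 51 s, if anything falls off the work surface, if the arm or the gripper's body presses on something with over 40 N, if the wrist force passes 120 N, or if a joint passes its speed limit or range.

### The arm

A 6-joint arm with a two-finger parallel gripper is mounted at the origin on a cart in front of the work surface, level with it; the furniture and walls round the work are solid. World frame = base frame: x ahead of the robot, y to its left, z up, the work surface at z = 0. Lengths are in m, angles in rad, forces in N, time in s.
With the tool pointing down it reaches from about 0.375 to 0.9 m from the base axis. Payload 3.1 kg.
Tool frame: the origin (TCP) lies between the finger pads; the fingertips stand 19 mm ahead of it and the grasp point (between the pads) is the TCP; z points along the fingers, y is the direction in which the jaws open and shut (so a half turn about z gives the same grasp; the last joint's range is limited). The gripper opens to 85 mm and grips with 20 to 120 N. Pads are 22 mm wide; open, the fingers measure 114 mm over their backs; the gripper's body (76 mm by 85 mm) begins 54 mm behind the grasp point. The pads swing forward as they close: fully open they stand 13 mm farther back than shut.
Start: joints at [1.139, 0.527, 1.433, -0, 1.181, -0.178], TCP at [0.157, 0.605, 0.25] pointing down, gripper open.
Joint ranges: [-3.08, 3.08], [-0.75, 2.2], [0.22, 2.44], [-1.43, 4.57], [0, 2.65], [-2.85, 2.85]. Speed limits (rad/s): [2.79, 2.79, 3.14, 3.14, 3.14, 3.14].

### API

Orientations are given as a unit quaternion [x, y, z, w].
In Python, from bench import env gives the robot as it stands.
- The arm moves only by the tool apply_moves, never from a script. Its argument "commands" is a list of rows, each a list of 7 numbers: the shift along the tool's x, y, z in m, then the turn, a rotation vector about the tool's x, y, z in degrees, then the closure in counts, from 0 (fully open) to 255 (shut). A call has 1 to 8 rows; each row shifts and turns the commanded pose from where the row before left it, along the tool's axes as they then stand; what a row does not reach is not made up. A row lasts 1/8 s, in which the tool goes at most 62.5 mm and 10.7 degrees, less where a joint would pass 70% of its speed; a pose out of reach is approached as far as the arm can. A call with a gripper value outside its range is refused whole. The fingers move at their own pace and stop on an object; "force" is the grip in N (left out, the last holds). Time passes only in rows, so rows that do not move let the fingers close. It gives the time, the measured TCP pose, the force and the opening at its end, in the units of the state.
- env.observe(): the state, without advancing time (a new reading comes with each control period).
- env.capture(name): name is "side" or "top"; returns the picture (400x640x3 uint8, red, green, blue); there is no depth.
- env.camera_params(name): a dict with "fx", "fy", "cx", "cy" (pixels), "world_from_camera" (4x4, takes a point from camera to world coordinates). Camera axes: x right, y up, looking along -z (the intrinsics and any distortion apply to the point x, -y, -z); pixel columns grow to the right and rows downward; lengths in m; the calibration is good to about 2 mm. A picture is of the moment at which its call begins. camera_params takes no time and is no camera call.
- env.hand_in(): hands the job in, once; it reports no verdict.
The state is a dict: "clock": time; "q": joint angles; "qd": joint speeds; "joint_efforts": joint torques, N m; "tool_pos": TCP position; "tool_rot": TCP orientation; "ft_force": force on the tool from outside, world axes, zero at the start; "wrist_torque": the same for the moment, N m; "opening": finger opening in m.
Only numpy, scipy, OpenCV 4.12 (cv2) and the standard library are available. Lean on these libraries where they do the work, as an engineer would, in place of code of your own. Each camera call takes 0.05 s, during which the arm holds its last target.

## Working session

There is one attempt and no reset: what is moved stays moved. The work goes in short steps, Python scripts to look and compute and a tool call to move; the robot and the scene stay as the last step left them, time stands still between calls to the robot, and variables do not carry over. Pictures are saved under pics/ and viewed, and the job is handed in when it is done.

Besides the shell and the picture viewer there is one more tool, called as name([rows], argument=value, ...), one row to a line, values as JSON. apply_moves: Moves the arm, as the interface text tells. Its arguments: {"type":"object","properties":{"commands":{"type":"array"},"force":{"type":"number"}},"required":["commands"]}

```bash
ls; mkdir -p pics; python3 - <<'E'
from bench import env
import cv2
o=env.observe(); print(o)
for n in("side","top"):
    p=env.camera_params(n); print(n,p)
    cv2.imwrite(f"pics/{n}0.png",env.capture(n)[:,:,::-1])
E
```

```text
pics
{'clock': 0.0, 'q': array([ 1.13851535e+00,  5.28463975e-01,  1.43391472e+00, -3.71490090e-05,
        1.18142758e+00, -1.78527575e-01]), 'qd': array([ 3.83106629e-04,  2.30740986e-04,  2.04449543e-04, -1.42327284e-03,
        1.52002595e-04, -1.00070867e-05]), 'joint_efforts': array([-1.73715271e-04, -4.42350626e+01, -1.78024489e+01, -3.23757204e-04,
        8.39934626e-03,  4.24811333e-06]), 'tool_pos': array([0.15660264, 0.60434852, 0.24933099]), 'tool_rot': array([ 1.26529481e-01,  9.91962230e-01, -1.06075522e-03, -3.16412023e-04]), 'ft_force': array([-0.92134865, -0.10568901, -0.51489594]), 'wrist_torque': array([-0.04076234, -0.01505269,  0.01295424]), 'opening': 0.0854499799596288}
side {'fx': 447.59722039097505, 'fy': 447.59722039097505, 'cx': 322.043841696474, 'cy': 197.7538431565065, 'world_from_camera': array([[-0.98181924,  0.11281618, -0.15265481,  0.43102926],
       [-0.1889967 , -0.65575001,  0.73093924,  0.88657023],
       [-0.01764162,  0.74650147,  0.66514986,  0.78532497],
       [ 0.        ,  0.        ,  0.        ,  1.        ]])}
top {'fx': 422.6549524513525, 'fy': 422.6549524513525, 'cx': 321.4806783342109, 'cy': 196.1229203852044, 'world_from_camera': array([[ 0.00489256,  0.99729941, -0.07327989,  0.50009757],
       [-0.99984491,  0.00363892, -0.01723137,  0.11105266],
       [-0.01691817,  0.07335283,  0.99716254,  0.96259693],
       [ 0.        ,  0.        ,  0.        ,  1.        ]])}
```

View pics/side0.png

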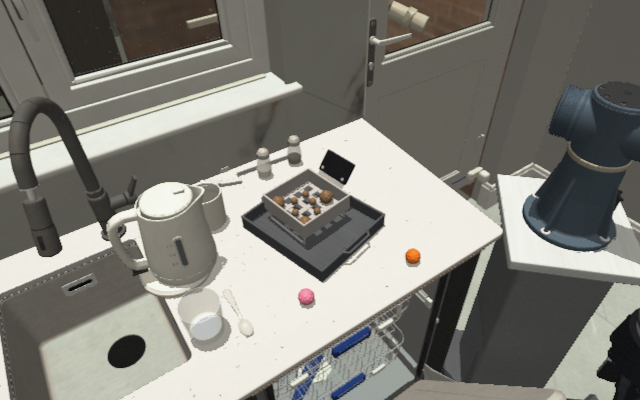

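View pics/top0.png

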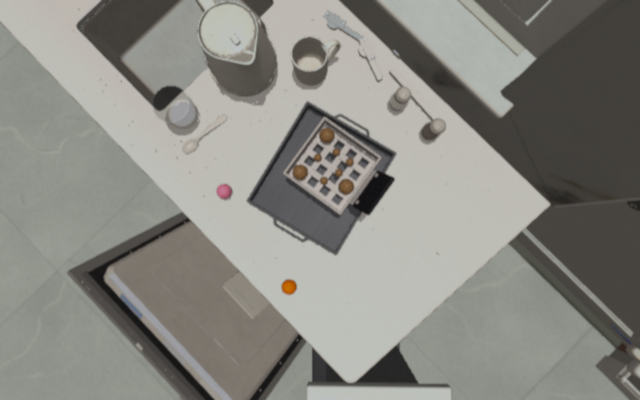

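```bash
cat > h.py <<'E'
import numpy as np, cv2
from bench import env
def ray(n,uv):
    p=env.camera_params(n);T=np.array(p["world_from_camera"])
    d=T[:3,:3]@np.array([(uv[0]-p["cx"])/p["fx"],-(uv[1]-p["cy"])/p["fy"],-1.])
    return T[:3,3],d/np.linalg.norm(d)
def tri(a,b):
    o1,d1=ray("side",a);o2,d2=ray("top",b)
    s=np.linalg.lstsq(np.c_[d1,-d2],o2-o1,rcond=None)[0]
    p,q=o1+s[0]*d1,o2+s[1]*d2
    return (p+q)/2,np.linalg.norm(p-q)
def atz(n,uv,z):
    o,d=ray(n,uv);return o+d*(z-o[2])/d[2]
def proj(n,X):
    p=env.camera_params(n);T=np.array(p["world_from_camera"])
    c=T[:3,:3].T@(np.asarray(X)-T[:3,3]);return np.array([p["cx"]+p["fx"]*c[0]/-c[2],p["cy"]-p["fy"]*c[1]/-c[2]])
def snap(n,out,box=None,k=5):
    im=env.capture(n)[:,:,::-1]
    cv2.imwrite("pics/raw_"+out,im)
    crop("pics/raw_"+out,"pics/"+out,box,k)
def crop(src,out,box,k):
    im=cv2.imread(src)
    if box:
        x0,y0,x1,y1=box; im=cv2.resize(im[y0:y1,x0:x1],None,fx=k,fy=k,interpolation=cv2.INTER_CUBIC)
        for x in range((x0+9)//10*10,x1,10):
            cv2.line(im,((x-x0)*k,0),((x-x0)*k,6),(0,0,255),1)
            if x%20==0: cv2.putText(im,str(x),((x-x0)*k-10,18),0,.4,(0,0,255),1)
        for y in range((y0+9)//10*10,y1,10):
            cv2.line(im,(0,(y-y0)*k),(6,(y-y0)*k),(0,0,255),1)
            if y%20==0: cv2.putText(im,str(y),(8,(y-y0)*k+4),0,.4,(0,0,255),1)
    cv2.imwrite(out,im)
E
python3 -c "
from h import *
crop('pics/side0.png','pics/side0c.png',(235,125,395,275),5)
crop('pics/top0.png','pics/top0c.png',(240,80,460,260),3)
crop('pics/top0.png','pics/top0d.png',(280,110,400,220),5)"
```

```text
(no output)
```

View pics/side0c.png

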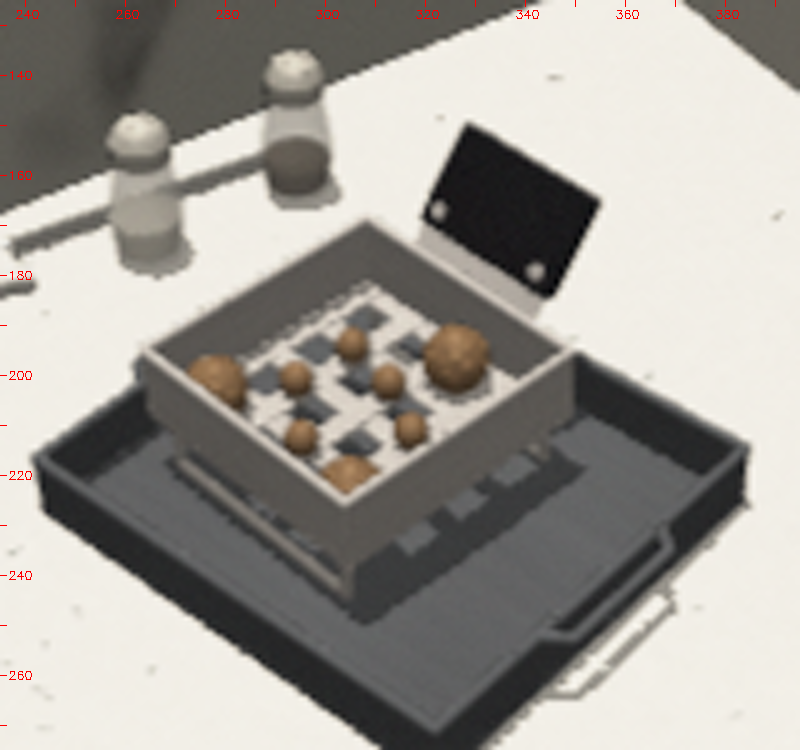

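View pics/top0c.png

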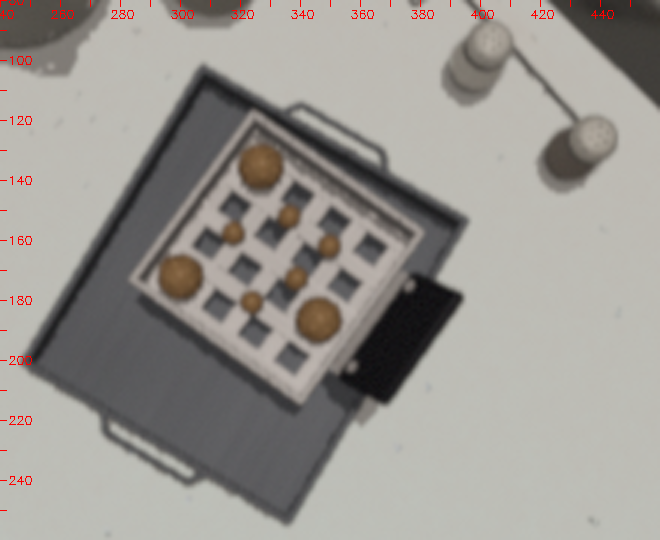

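View pics/top0d.png

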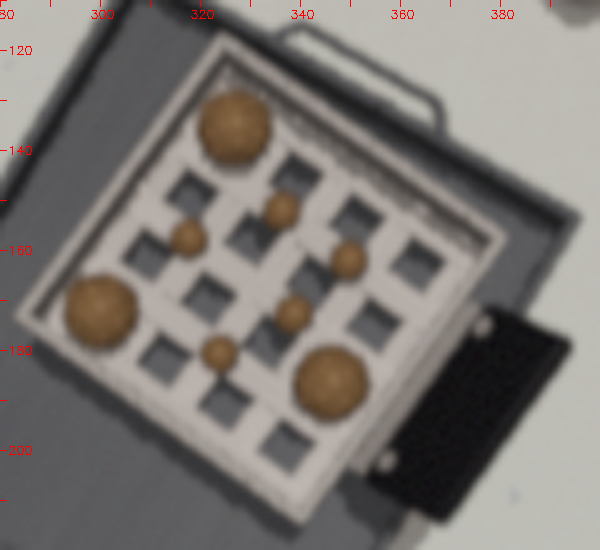

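```bash
cat > m.py <<'E'
from h import *
print("rim")
P=[tri(a,b) for a,b in [((308.5,169.5),(380.5,157.5)),((264,195.5),(325,118)),((304,225),(284,173)),((350,196),(341,214))]]
for p in P: print(p)
C=sum(p[0] for p in P)/4
mx=(P[1][0]+P[2][0]-P[0][0]-P[3][0])/2
my=(P[1][0]+P[0][0]-P[2][0]-P[3][0])/2
print("C",C,"x",mx,np.degrees(np.arctan2(mx[1],mx[0])),np.linalg.norm(mx),"y",my,np.linalg.norm(my),np.degrees(np.arctan2(-my[0],my[1])))
print("grip top corners");
for a,b in [((329,150),(394,179)),((355,165.5),(368,214)),((322.5,167),(376.5,175)),((342,179),(357,202))]: print(tri(a,b))
print("tin rim")
for a,b in [((242,217),(307,103)),((383,214),(336,253)),((321.5,271),(249.5,201)),]: print(tri(a,b))
print("tin far", atz("top",(395,153.5),.039))
print("pepper/salt tops")
for a,b in [((293.5,137),(438,125)),((262.5,150),(403,94))]: print(tri(a,b))
print("bases",atz("side",(294.5,166),0),atz("side",(264,178),0))
E
python3 m.py
```

```text
rim
(array([0.64891949, 0.00171901, 0.07255269]), np.float64(0.0016204846368267915))
(array([0.7335895 , 0.11978995, 0.07318126]), np.float64(0.0010527502179635477))
(array([0.61469652, 0.20580852, 0.07817698]), np.float64(0.001936281481282678))
(array([0.52882379, 0.08525505, 0.07220731]), np.float64(0.0017388903764890679))
C [0.63150732 0.10314313 0.07402956] x [0.08527137 0.1193122  0.00329912] 54.44694573683677 0.14668841714239156 y [ 0.11949434 -0.08477731 -0.00232517] 0.14653155337953294 -125.35444857681519
grip top corners
(array([ 0.59769348, -0.01815547,  0.12600528]), np.float64(0.0030162017829720947))
(array([0.52643716, 0.03337724, 0.12541862]), np.float64(0.00017820451869978023))
(array([0.60923571, 0.0128619 , 0.09429892]), np.float64(0.002427353557223045))
(array([0.55322934, 0.05320426, 0.09564987]), np.float64(0.002504055615359601))
tin rim
(array([0.77990347, 0.16098862, 0.03222541]), np.float64(0.0037046872322945594))
(array([0.44562434, 0.09496393, 0.03520767]), np.float64(0.002901078514349794))
(array([0.55922071, 0.28725698, 0.02857192]), np.float64(0.003870402141293278))
tin far [ 0.66263912 -0.03438557  0.039     ]
pepper/salt tops
(array([ 0.7162039 , -0.11721317,  0.08604769]), np.float64(0.0026043546702613335))
(array([ 0.78362847, -0.04481705,  0.0848618 ]), np.float64(0.0038644718831370444))
bases [ 0.71513253 -0.09758953  0.        ] [ 0.78628595 -0.03022548  0.        ]
```

```bash
cat > m2.py <<'E'
from h import *
np.set_printoptions(precision=4,suppress=True)
S=[(308.5,169.5),(264,195.5),(304,225),(350,196)];T=[(380.5,157.5),(325,118),(284,173),(341,214)]
for n,L in(("side",S),("top",T)):
    P=[atz(n,u,.082) for u in L]; C=sum(P)/4; mx=(P[1]+P[2]-P[0]-P[3])/2;my=(P[2]+P[3]-P[0]-P[1])/2
    print(n,C[:2],np.linalg.norm(mx),np.linalg.norm(my),np.degrees(np.arctan2(mx[1],mx[0])),np.degrees(np.arctan2(-my[0],my[1])))
for n,L in(("side",[(329,150),(355,165.5)]),("top",[(394,179),(368,214)])):
    print(n,"grip top",[atz(n,u,.133)[:2] for u in L])
for n,L in(("side",[(242,217),(383,214),(321.5,271)]),("top",[(307,103),(336,253),(249.5,201),(395,153.5)])):
    print(n,"tin",[atz(n,u,.039)[:2] for u in L])
print("table",[atz("top",u,0)[:2] for u in [(548,205),(350,380),(438,253)]])
print("balls",[atz("top",u,.017)[:2] for u in [(289,287),(224,191)]])
for c in [(.487,-.09)]: print(proj("top",(*c,0)))
E
python3 m2.py
```

```text
side [0.6301 0.1121] 0.14256223521424008 0.14273029199560067 53.42679708862885 55.1369075555416
top [0.6295 0.1033] 0.14562747744584947 0.1450893961938879 54.3403264360827 54.55017035403475
side grip top [array([ 0.5974, -0.0086]), array([0.5253, 0.0432])]
top grip top [array([ 0.5954, -0.0172]), array([0.5263, 0.0341])]
side tin [array([0.7787, 0.1673]), array([0.447 , 0.0992]), array([0.5594, 0.2956])]
top tin [array([0.776 , 0.1603]), array([0.4444, 0.0949]), array([0.5567, 0.285 ]), array([ 0.6626, -0.0344])]
table [array([ 0.5526, -0.3844]), array([0.1635, 0.0626]), array([ 0.4434, -0.1353])]
balls [array([0.3678, 0.1982]), array([0.5804, 0.3472])]
[417.5815 233.46  ]
```

```bash
cat > plan.py <<'E'
from h import *
from scipy.spatial.transform import Rotation as R, Slerp
np.set_printoptions(precision=4,suppress=True)
def Rb(yaw_deg,tilt=38):
    y=np.radians(yaw_deg);t=np.radians(tilt)
    xb=np.array([np.cos(y),np.sin(y),0]);zb=np.array([0,0,1.])
    Z=np.sin(t)*xb-np.cos(t)*zb;Y=np.cos(t)*xb+np.sin(t)*zb
    return R.from_matrix(np.c_[np.cross(Y,Z),Y,Z])
def rows(p0,r0,p1,r1,n,clo=0):
    sl=Slerp([0,1],R.concatenate([r0,r1]));p0=np.asarray(p0);p1=np.asarray(p1)
    for i in range(n):
        a=sl(i/n);b=sl((i+1)/n)
        s=a.inv().apply((p1-p0)/n); w=np.degrees((a.inv()*b).as_rotvec())
        print("["+",".join("%.4f"%v for v in s)+","+",".join("%.2f"%v for v in w)+f",{clo}],")
def now():
    o=env.observe();return o["tool_pos"],R.from_quat(o["tool_rot"]),o
E
python3 -c "
from plan import *
p,r,o=now()
G=np.array([.571,.024,.108]);r1=Rb(54.5);z=r1.apply([0,0,1]);print(G-.12*z)
rows(p,r,G-.12*z,r1,16)"
```

```text
[ 0.5281 -0.0361  0.2026]
[-0.0325,-0.0329,0.0030,-2.36,-0.43,1.26,0],
[-0.0332,-0.0323,0.0019,-2.36,-0.43,1.26,0],
[-0.0339,-0.0316,0.0008,-2.36,-0.43,1.26,0],
[-0.0346,-0.0309,-0.0002,-2.36,-0.43,1.26,0],
[-0.0353,-0.0301,-0.0012,-2.36,-0.43,1.26,0],
[-0.0359,-0.0292,-0.0021,-2.36,-0.43,1.26,0],
[-0.0366,-0.0283,-0.0030,-2.36,-0.43,1.26,0],
[-0.0372,-0.0274,-0.0039,-2.36,-0.43,1.26,0],
[-0.0379,-0.0264,-0.0047,-2.36,-0.43,1.26,0],
[-0.0385,-0.0253,-0.0055,-2.36,-0.43,1.26,0],
[-0.0391,-0.0242,-0.0062,-2.36,-0.43,1.26,0],
[-0.0396,-0.0231,-0.0069,-2.36,-0.43,1.26,0],
[-0.0402,-0.0219,-0.0075,-2.36,-0.43,1.26,0],
[-0.0407,-0.0207,-0.0081,-2.36,-0.43,1.26,0],
[-0.0412,-0.0194,-0.0086,-2.36,-0.43,1.26,0],
[-0.0417,-0.0182,-0.0091,-2.36,-0.43,1.26,0],
```

Candidates: the only black slanted grip plate is at top (373,193) / side (338,160), and the only basket is at top (332,166). The orange ball at top (289,287) and the pink ball at (224,191) are decoys. The three brown walnuts are at top (327,135), (300,172) and (346,187). The mills are at top (438,125) and (403,94). The close crops confirm that choice, so I'm moving to the pre-grasp pose.

apply_moves([
  [-0.0325,-0.033,0.003,-2.36,-0.43,1.26,0],
  [-0.033,-0.0325,0.002,-2.36,-0.43,1.26,0],
  [-0.034,-0.0315,0.001,-2.36,-0.43,1.26,0],
  [-0.0345,-0.031,0,-2.36,-0.43,1.26,0],
  [-0.0355,-0.03,-0.001,-2.36,-0.43,1.26,0],
  [-0.036,-0.029,-0.002,-2.36,-0.43,1.26,0],
  [-0.0365,-0.0285,-0.003,-2.36,-0.43,1.26,0],
  [-0.037,-0.0275,-0.004,-2.36,-0.43,1.26,0],
], force=80)

```text
clock: 1.1
tool_pos: [0.3428, 0.2834, 0.2255]
tool_rot: [0.211, 0.963, 0.159, 0.051]
ft_force: [0.6, 0.6, -0.8]
opening: 0.0854
```

apply_moves([
  [-0.038,-0.0265,-0.005,-2.36,-0.43,1.26,0],
  [-0.0385,-0.0255,-0.0055,-2.36,-0.43,1.26,0],
  [-0.039,-0.024,-0.006,-2.36,-0.43,1.26,0],
  [-0.0395,-0.023,-0.007,-2.36,-0.43,1.26,0],
  [-0.04,-0.022,-0.0075,-2.36,-0.43,1.26,0],
  [-0.0405,-0.0205,-0.008,-2.36,-0.43,1.26,0],
  [-0.041,-0.0195,-0.0085,-2.36,-0.43,1.26,0],
  [-0.0415,-0.018,-0.009,-2.36,-0.43,1.26,0],
])

```text
clock: 2.1
tool_pos: [0.5282, -0.0365, 0.201]
tool_rot: [0.289, 0.9, 0.312, 0.099]
ft_force: [0.4, -0.8, 0.1]
opening: 0.0853
```

```bash
python3 -c "
from plan import *
p,r,o=now();print(o['clock'],p,o['q'])
G=np.array([.571,.024,.108]);r1=Rb(54.5);z=r1.apply([0,0,1])
snap('side','s1.png',(260,90,400,230),5); snap('top','t1.png',(300,100,440,240),5)
tip=lambda s:p+r.apply([0,s*.0427,.006])
for n in('side','top'): print(n,proj(n,p),[proj(n,tip(s)) for s in(-1,1)],proj(n,G))
rows(p,r,G,r1,4)"
```

```text
2.1 [ 0.5282 -0.0365  0.201 ] [-0.6328  0.499   1.9327  0.8729  0.9405 -2.1994]
side [359.1598 123.003 ] [array([366.8875, 129.15  ]), array([348.6051, 121.1354])] [337.2887 166.9779]
top [410.911  211.9491] [array([420.8033, 221.9284]), array([395.8184, 199.0304])] [371.7746 192.3169]
[0.0000,0.0002,0.0297,0.06,-0.02,-0.03,0],
[0.0000,0.0002,0.0297,0.06,-0.02,-0.03,0],
[0.0000,0.0002,0.0297,0.06,-0.02,-0.03,0],
[0.0001,0.0003,0.0297,0.06,-0.02,-0.03,0],
```

View pics/s1.png

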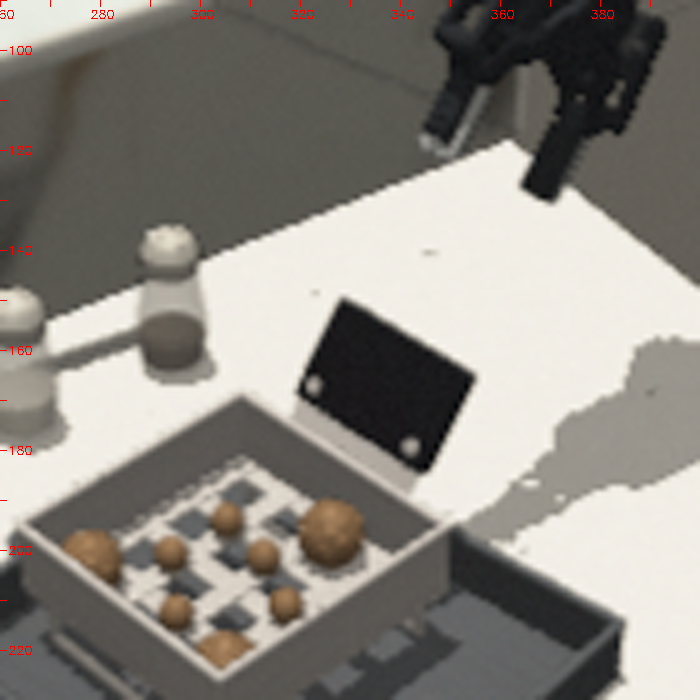

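View pics/t1.png

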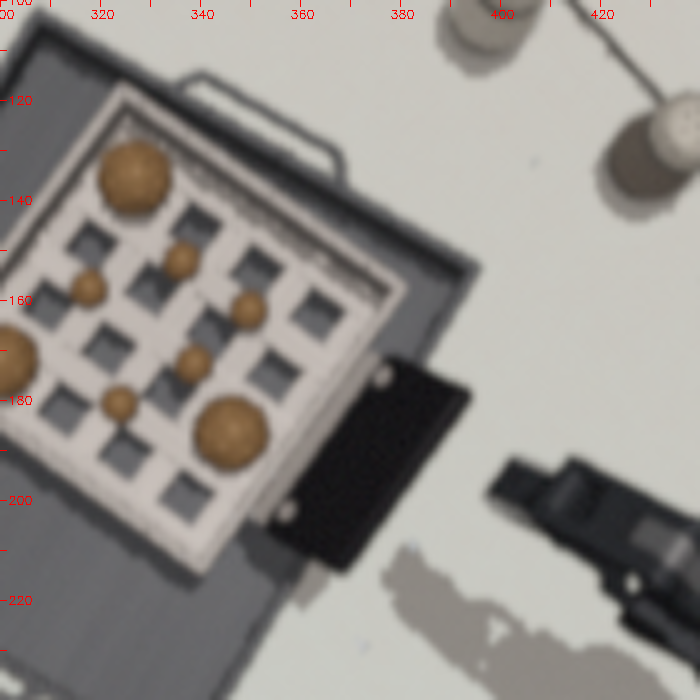

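The views show an open gripper lined up with the black plate: plate centre at side (337,167) and top (373,193), matching the projected target to within 1–2 px. The walnuts and hazelnuts haven't moved. Advancing along the tool axis.

apply_moves([
  [0,0,0.03,0,0,0,0],
  [0,0,0.03,0,0,0,0],
  [0,0,0.03,0,0,0,0],
  [0,0,0.026,0,0,0,0],
  [0,0,0,0,0,0,0],
])

```text
clock: 2.82
tool_pos: [0.568, 0.0254, 0.1089]
tool_rot: [0.287, 0.9, 0.312, 0.097]
ft_force: [0.6, 0.7, 0.3]
opening: 0.0851
```

```bash
python3 -c "
from plan import *
p,r,o=now();print(o['clock'],p)
snap('side','s2.png',(260,90,400,230),5); snap('top','t2.png',(300,100,440,240),5)"
```

```text
2.825 [0.568  0.0254 0.1089]
```

View pics/s2.png

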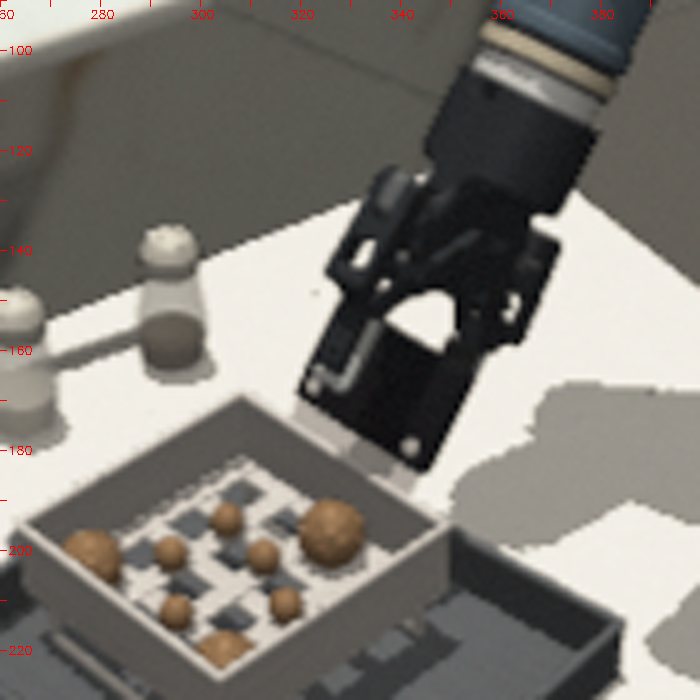

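View pics/t2.png

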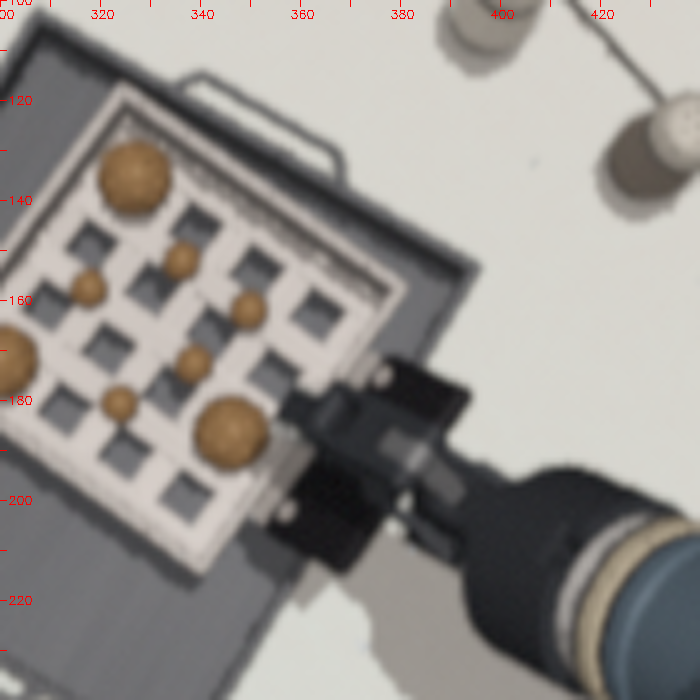

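The picture shows the fingers either side of the plate, close to mid-width: inner finger at top (365,183), plate span (380,172)–(360,212). Closing at 90 N.

apply_moves([
  [0,0,0,0,0,0,255],
  [0,0,0,0,0,0,255],
  [0,0,0,0,0,0,255],
  [0,0,0,0,0,0,255],
  [0,0,0,0,0,0,255],
  [0,0,0,0,0,0,255],
], force=90)

```text
clock: 3.68
tool_pos: [0.569, 0.0232, 0.11]
tool_rot: [0.288, 0.9, 0.311, 0.099]
ft_force: [-1.7, -1.9, 0.9]
opening: 0.0087
```

```bash
python3 -c "
from plan import *
p,r,o=now();print(o['clock'],p,o['opening'],o['ft_force'],o['wrist_torque'])
print('up 1cm',r.inv().apply([0,0,.01]),'xb 1cm',r.inv().apply([.00581,.00814,0]), 'yb',r.inv().apply([-.00814,.00581,0]))
snap('side','s3.png',(260,90,400,230),5); snap('top','t3.png',(300,100,440,240),5)"
```

```text
3.675 [0.569  0.0232 0.11  ] 0.00871319492476769 [-1.7168 -1.9249  0.932 ] [-0.549   0.3876  0.0228]
up 1cm [ 0.      0.0062 -0.0079] xb 1cm [-0.      0.0079  0.0062] yb [ 0.01 -0.    0.  ]
```

View pics/s3.png

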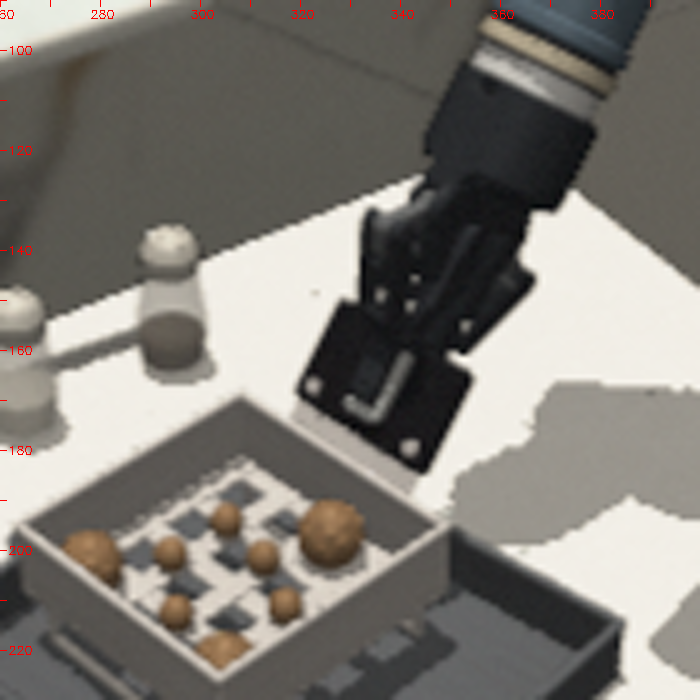

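apply_moves([
  [0,0.004,-0.005,0,0,0,255],
  [0,0.004,-0.005,0,0,0,255],
  [0,0.004,-0.005,0,0,0,255],
  [0,0.004,-0.005,0,0,0,255],
  [0,0,0,0,0,0,255],
])

```text
clock: 4.4
tool_pos: [0.5695, 0.0236, 0.1364]
tool_rot: [0.288, 0.9, 0.312, 0.099]
ft_force: [-0.1, 0.8, -3.9]
opening: 0.009
```

```bash
python3 -c "
from plan import *
p,r,o=now();print(o['clock'],p,r.as_quat(),o['opening'],o['ft_force'],o['wrist_torque'])
snap('side','s4.png',(235,125,395,275),5)"
```

```text
4.4 [0.5695 0.0236 0.1364] [0.2877 0.9001 0.3116 0.0995] 0.009038921601913505 [-0.0898  0.8496 -3.8502] [-0.7194  0.5455 -0.0127]
```

View pics/s4.png

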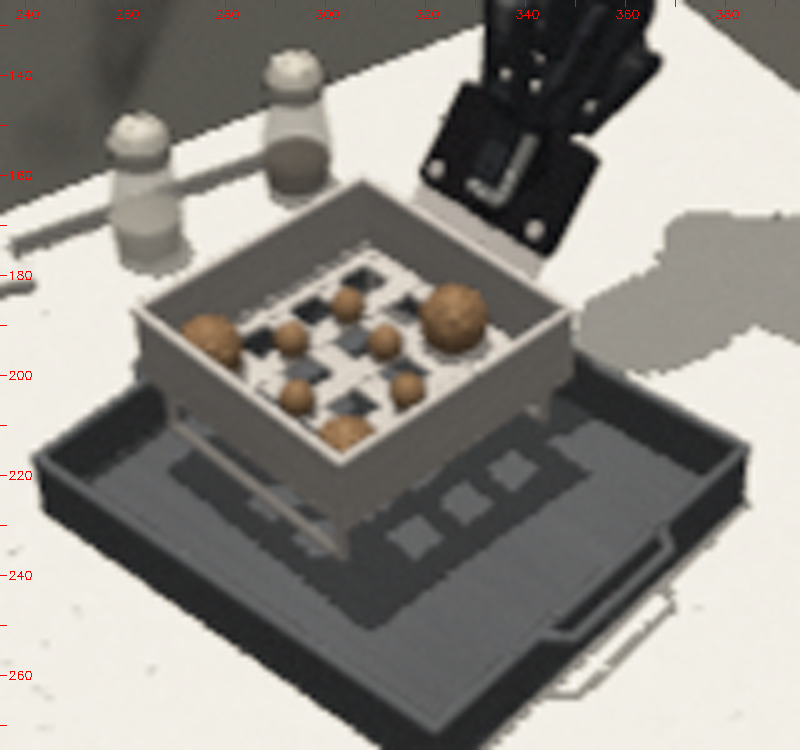

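The basket is lifted about 26 mm and level, with its rim at side (264,187)–(340,217) and the runners clear of the tin floor. All eight nuts are still in it. Moving it to the middle of the tin and shaking along the plate's width.

apply_moves([
  [0.028,0,0,0,0,0,255],
  [0.02,0,0,0,0,0,255],
  [-0.04,0,0,0,0,0,255],
  [0.04,0,0,0,0,0,255],
  [-0.04,0,0,0,0,0,255],
  [0.04,0,0,0,0,0,255],
  [-0.04,0,0,0,0,0,255],
  [0.02,0,0,0,0,0,255],
])

```text
clock: 5.45
tool_pos: [0.551, 0.0365, 0.136]
tool_rot: [0.289, 0.9, 0.31, 0.103]
ft_force: [-0.1, 1.0, -2.7]
opening: 0.0091
```

```bash
python3 -c "
from plan import *
p,r,o=now();print(o['clock'],p,r.as_quat(),o['opening'],o['ft_force'])
snap('side','s5.png',(235,125,395,275),5);snap('top','t5.png',(270,90,410,220),5)"
```

```text
5.45 [0.551  0.0365 0.136 ] [0.2889 0.8998 0.3103 0.1032] 0.009116936823565023 [-0.1119  0.955  -2.7103]
```

View pics/s5.png

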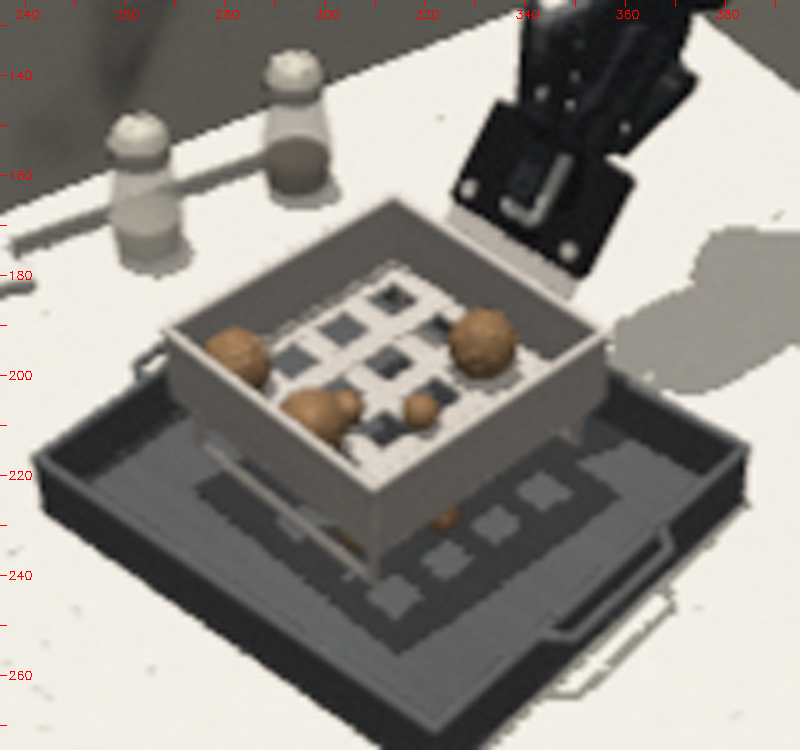

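View pics/t5.png

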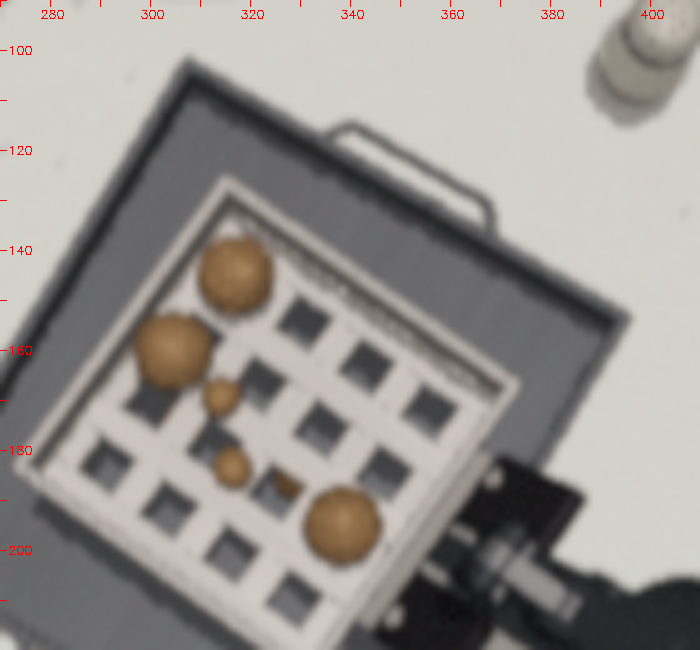

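After the first bout three hazelnuts are through. Two are still on bridges at top (314,169) and (316,183), and all three walnuts are in. Shaking again, with a little motion across as well.

apply_moves([
  [0.02,0.008,0.006,0,0,0,255],
  [-0.04,0,0,0,0,0,255],
  [0.04,-0.016,-0.012,0,0,0,255],
  [-0.04,0.016,0.012,0,0,0,255],
  [0.04,0,0,0,0,0,255],
  [-0.04,-0.016,-0.012,0,0,0,255],
  [0.04,0,0,0,0,0,255],
  [-0.02,0.008,0.006,0,0,0,255],
])

```text
clock: 6.55
tool_pos: [0.5402, 0.0436, 0.1348]
tool_rot: [0.289, 0.9, 0.313, 0.093]
ft_force: [0.3, -0.0, -2.1]
opening: 0.0091
```

```bash
python3 -c "
from plan import *
p,r,o=now();print(o['clock'],p,r.as_quat(),o['opening'],o['ft_force'])
snap('side','s6.png',(235,125,395,275),5);snap('top','t6.png',(270,90,410,220),5)"
```

```text
6.55 [0.5402 0.0436 0.1348] [0.2889 0.9    0.3131 0.0928] 0.009064987745709008 [ 0.2803 -0.0003 -2.0936]
```

View pics/s6.png

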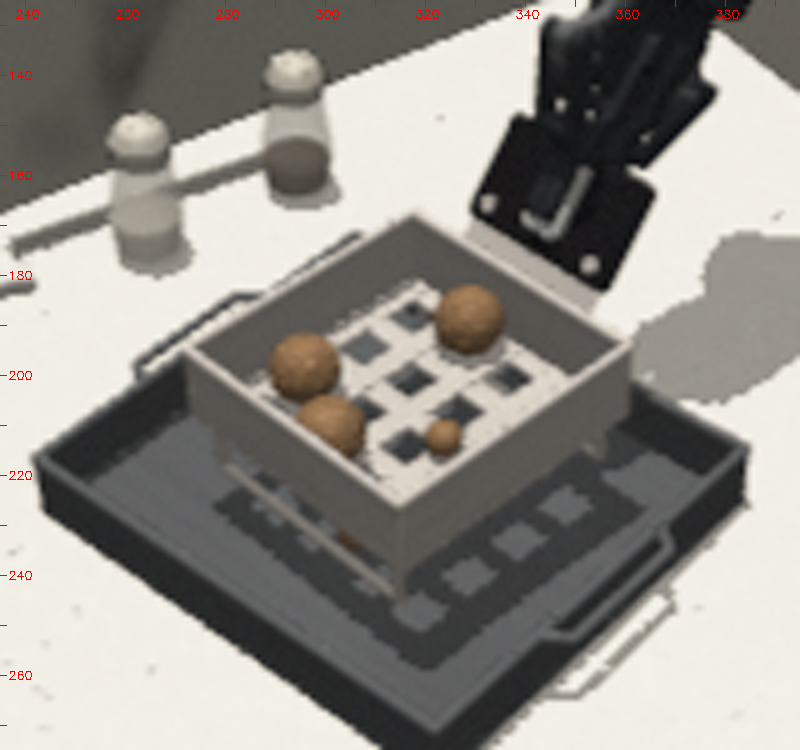

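View pics/t6.png

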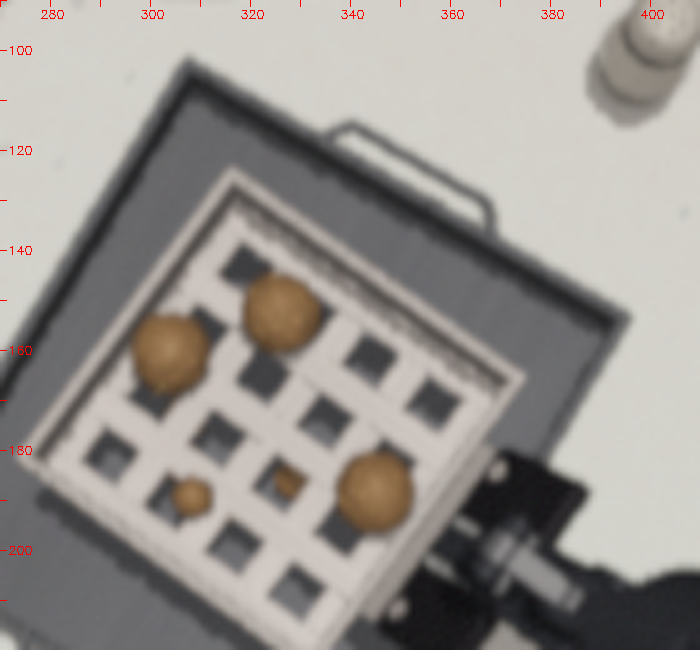

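Four are through; one is left at top (308,189). Once more, with smaller strokes.

apply_moves([
  [0.02,0,0,0,0,0,255],
  [-0.04,0.008,0.006,0,0,0,255],
  [0.04,0,0,0,0,0,255],
  [-0.04,-0.016,-0.012,0,0,0,255],
  [0.04,0.008,0.006,0,0,0,255],
  [-0.04,0,0,0,0,0,255],
  [0.04,0,0,0,0,0,255],
  [-0.02,0,0,0,0,0,255],
])

```text
clock: 7.65
tool_pos: [0.5409, 0.0438, 0.1351]
tool_rot: [0.287, 0.9, 0.313, 0.094]
ft_force: [0.2, -0.3, -2.7]
opening: 0.0089
```

```bash
python3 -c "
from plan import *
p,r,o=now();print(o['clock'],p,r.as_quat(),o['opening'],o['ft_force'])
snap('side','s7.png',(235,125,395,275),5);snap('top','t7.png',(270,90,410,220),5)"
```

```text
7.65 [0.5409 0.0438 0.1351] [0.2874 0.9003 0.3131 0.0937] 0.008911899221944679 [ 0.2312 -0.3219 -2.696 ]
```

View pics/s7.png

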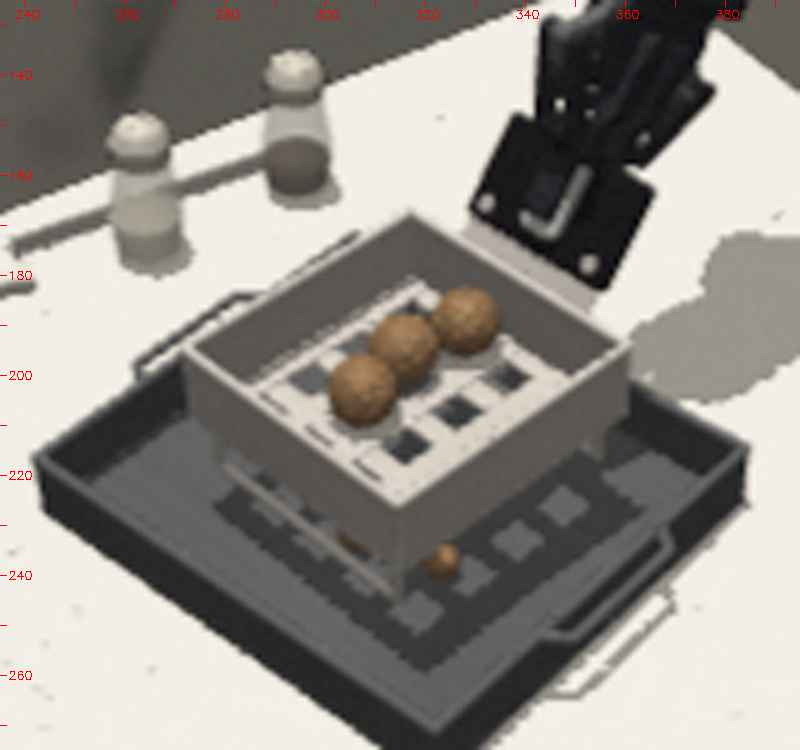

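View pics/t7.png

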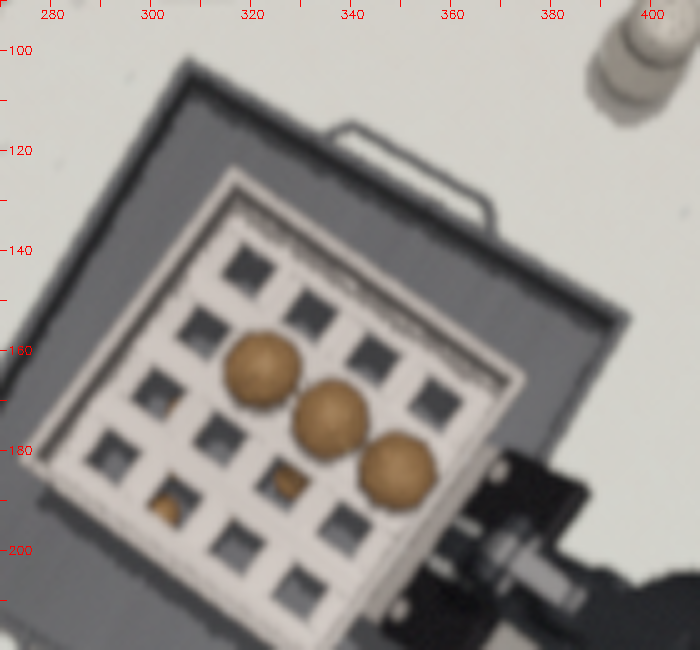

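Only the three walnuts are left in the basket, at top (322,164), (336,173) and (349,184). Hazelnuts can be seen below it in the tin. Lifting clear of the rim.

apply_moves([
  [0,0,0,0,0,0,255],
  [0,0.006,-0.008,0,0,0,255],
  [0,0.006,-0.008,0,0,0,255],
  [0,0.006,-0.008,0,0,0,255],
  [0,0.006,-0.008,0,0,0,255],
  [0,0.006,-0.008,0,0,0,255],
  [0,0,0,0,0,0,255],
])

```text
clock: 8.62
tool_pos: [0.5462, 0.0388, 0.1868]
tool_rot: [0.288, 0.9, 0.312, 0.1]
ft_force: [0.2, 0.4, -3.3]
opening: 0.009
```

```bash
python3 -c "
from plan import *
p,r,o=now();print(o['clock'],p,r.as_quat(),o['q'],o['opening'],o['ft_force'])
snap('side','s8.png',(235,125,395,275),5);snap('top','t8.png',(270,90,410,220),5)
rows(p,r,[.426,-.172,p[2]],Rb(54.5),10,255)"
```

```text
8.625 [0.5462 0.0388 0.1868] [0.2876 0.9001 0.3116 0.0998] [-0.4673  0.5217  1.957   0.9801  0.827  -2.1694] 0.009038320047418578 [ 0.1834  0.3524 -3.2833]
[-0.0024,-0.0190,-0.0149,0.02,-0.00,0.01,255],
[-0.0024,-0.0190,-0.0149,0.02,-0.00,0.01,255],
[-0.0024,-0.0190,-0.0149,0.02,-0.00,0.01,255],
[-0.0024,-0.0190,-0.0149,0.02,-0.00,0.01,255],
[-0.0024,-0.0190,-0.0149,0.02,-0.00,0.01,255],
[-0.0024,-0.0190,-0.0149,0.02,-0.00,0.01,255],
[-0.0024,-0.0190,-0.0149,0.02,-0.00,0.01,255],
[-0.0024,-0.0190,-0.0149,0.02,-0.00,0.01,255],
[-0.0025,-0.0190,-0.0149,0.02,-0.00,0.01,255],
[-0.0025,-0.0190,-0.0149,0.02,-0.00,0.01,255],
```

View pics/s8.png

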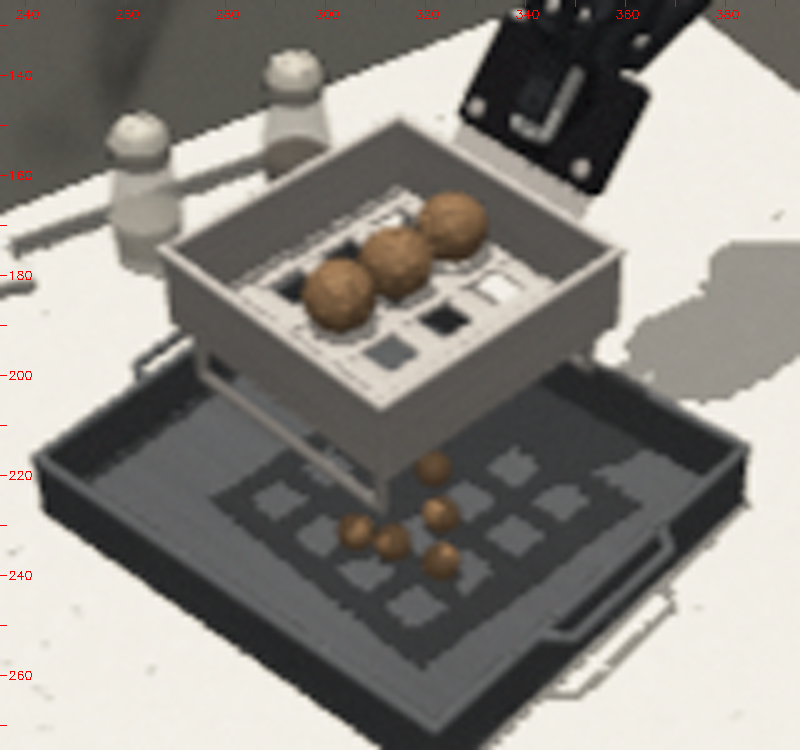

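View pics/t8.png

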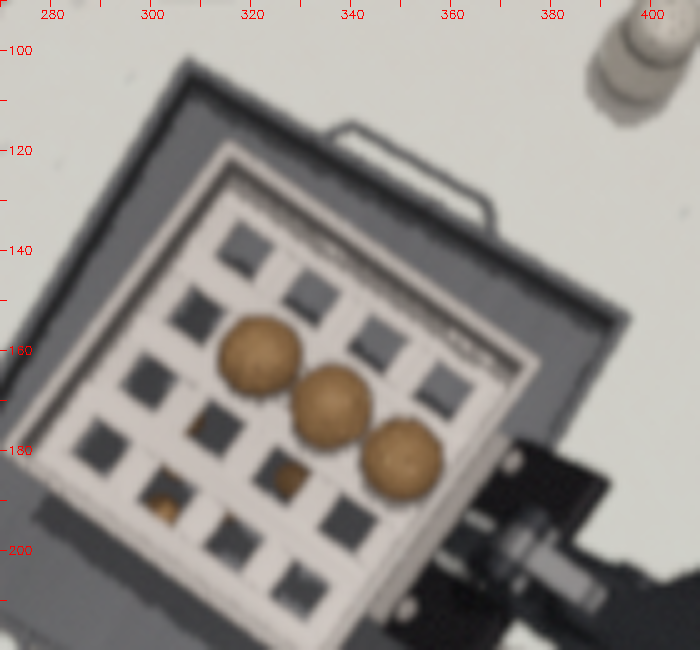

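All five hazelnuts show in the tin, at side (321,219), (323,228), (306,231), (313,233) and (323,238). The three walnuts are in the basket. Carrying it out over the bare worktop on the tin's −x side.

apply_moves([
  [-0.001,-0.008,-0.0062,0,0,0,255],
  [-0.002,-0.016,-0.0125,0,0,0,255],
  [-0.0025,-0.019,-0.015,0,0,0,255],
  [-0.0025,-0.019,-0.015,0,0,0,255],
  [-0.0025,-0.019,-0.015,0,0,0,255],
  [-0.0025,-0.019,-0.015,0,0,0,255],
])

```text
clock: 9.48
tool_pos: [0.4819, -0.0735, 0.1854]
tool_rot: [0.288, 0.9, 0.312, 0.099]
ft_force: [0.1, 0.0, -3.3]
opening: 0.0091
```

apply_moves([
  [-0.0025,-0.019,-0.015,0,0,0,255],
  [-0.0025,-0.019,-0.015,0,0,0,255],
  [-0.0025,-0.019,-0.015,0,0,0,255],
  [-0.002,-0.015,-0.012,0,0,0,255],
  [-0.001,-0.01,-0.008,0,0,0,255],
  [0,0,0,0,0,0,255],
])

```text
clock: 10.22
tool_pos: [0.4304, -0.1646, 0.186]
tool_rot: [0.289, 0.9, 0.312, 0.099]
ft_force: [0.2, -0.7, -2.3]
opening: 0.0089
```

```bash
python3 -c "
from plan import *
p,r,o=now();print(o['clock'],p,r.as_quat(),Rb(54.5).as_quat(),o['q'],o['opening'],o['ft_force'])
snap('side','s9.png',(300,100,460,250),5);snap('top','t9.png',(340,120,500,270),5)
print(r.inv().apply([.426-p[0],-.172-p[1],0]),r.inv().apply([0,0,-.01]))"
```

```text
10.225 [ 0.4304 -0.1646  0.186 ] [0.2888 0.8998 0.3116 0.0993] [0.2883 0.9005 0.3101 0.0993] [-0.9934  0.5162  1.9777  0.721   1.058  -2.4391] 0.008863363340483828 [ 0.1997 -0.6676 -2.285 ]
[-0.0008 -0.0067 -0.0053] [-0.     -0.0062  0.0079]
```

View pics/s9.png

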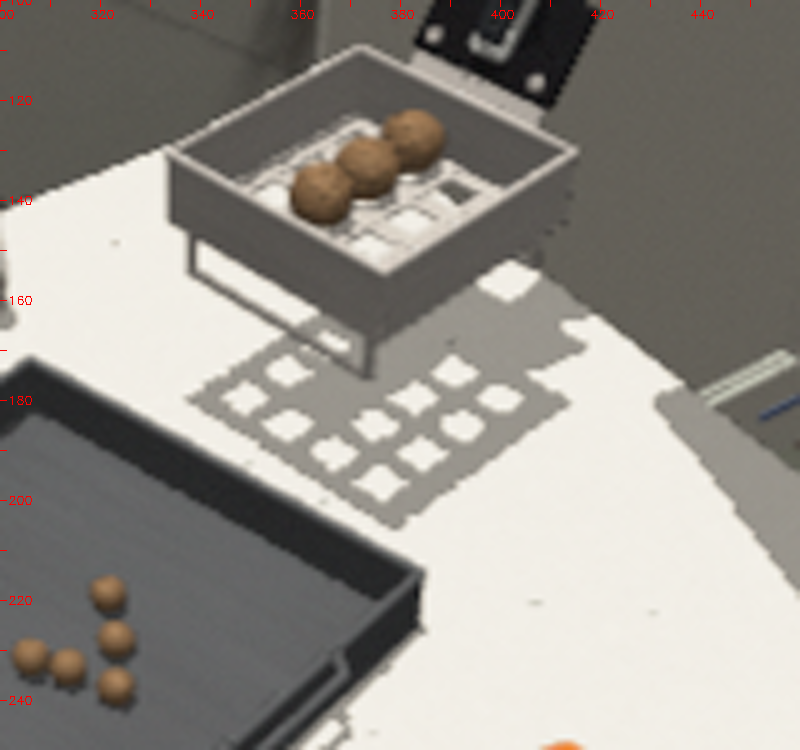

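View pics/t9.png

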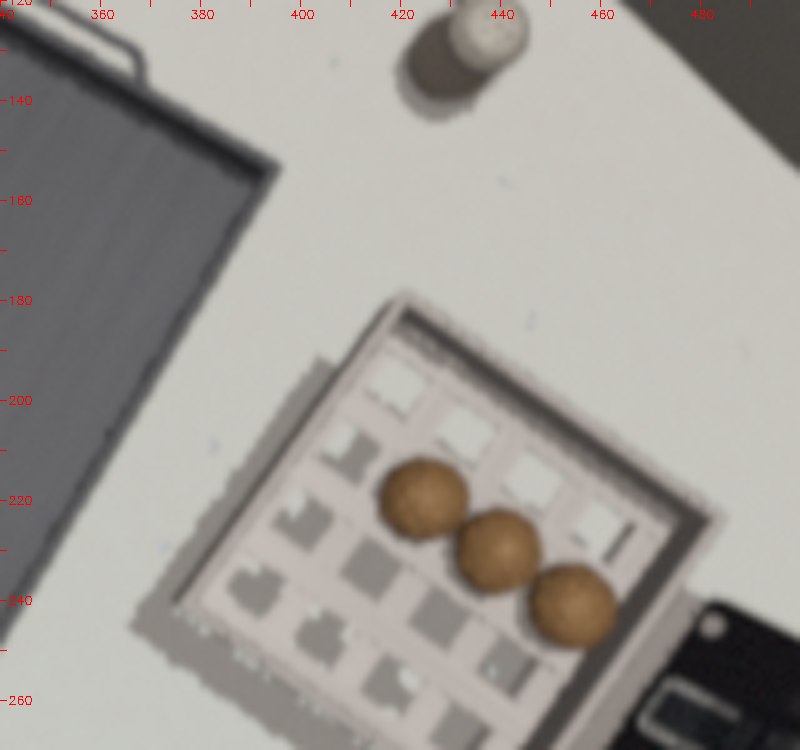

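The basket is over clear worktop, with a gap between its near edge and the tin. The pepper mill at top (432,130) is well away. Lowering.

apply_moves([
  [0,-0.0062,0.0079,0,0,0,255],
  [0,-0.0062,0.0079,0,0,0,255],
  [0,-0.0062,0.0079,0,0,0,255],
  [0,-0.0062,0.0079,0,0,0,255],
  [0,-0.0062,0.0079,0,0,0,255],
  [0,-0.0062,0.0079,0,0,0,255],
  [0,-0.0045,0.006,0,0,0,255],
  [0,0,0,0,0,0,255],
])

```text
clock: 11.32
tool_pos: [0.4304, -0.1631, 0.1179]
tool_rot: [0.288, 0.9, 0.312, 0.098]
ft_force: [0.1, 0.5, -2.4]
opening: 0.0086
```

apply_moves([
  [0,-0.0015,0.002,0,0,0,255],
  [0,-0.0015,0.002,0,0,0,255],
  [0,0,0,0,0,0,255],
])

```text
clock: 11.7
tool_pos: [0.4306, -0.1632, 0.1134]
tool_rot: [0.288, 0.9, 0.312, 0.099]
ft_force: [-0.9, -0.8, -2.2]
opening: 0.0086
```

```bash
python3 -c "
from plan import *
p,r,o=now();print(o['clock'],p,r.as_quat(),o['ft_force'],o['wrist_torque'])
snap('side','s10.png',(300,100,460,250),5)"
```

```text
11.7 [ 0.4306 -0.1632  0.1134] [0.288  0.9001 0.3117 0.0989] [-0.8761 -0.7675 -2.1586] [-0.65    0.4901 -0.0248]
```

View pics/s10.png

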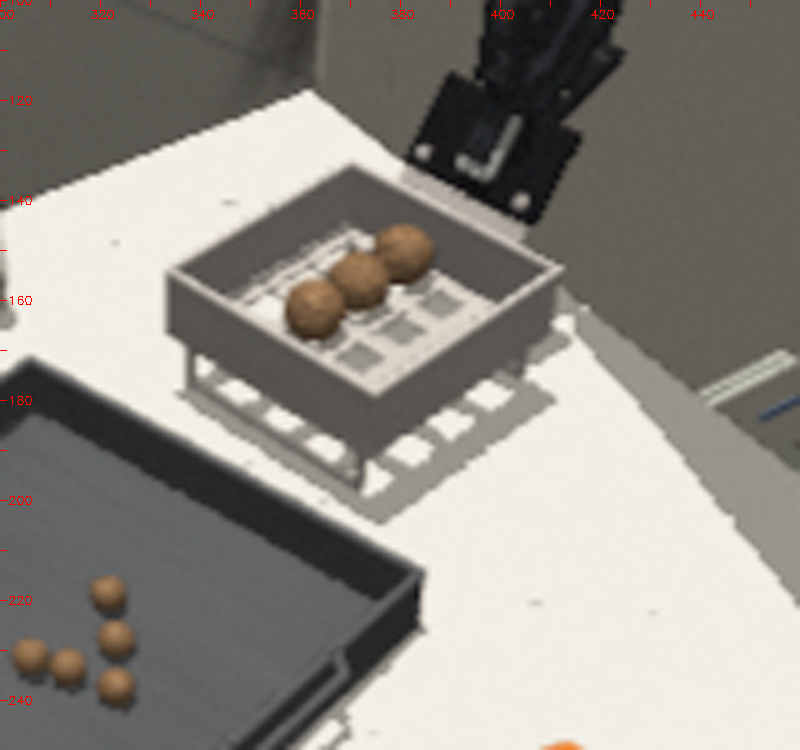

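apply_moves([
  [0,-0.0012,0.0016,0,0,0,255],
  [0,-0.0012,0.0016,0,0,0,255],
  [0,0,0,0,0,0,255],
  [0,0,0,0,0,0,255],
])

```text
clock: 12.25
tool_pos: [0.4306, -0.1631, 0.1094]
tool_rot: [0.288, 0.9, 0.312, 0.099]
ft_force: [0.1, -0.6, -2.6]
opening: 0.0091
```

apply_moves([
  [0,-0.0006,0.0008,0,0,0,255],
  [0,-0.0006,0.0008,0,0,0,255],
  [0,0,0,0,0,0,255],
  [0,0,0,0,0,0,255],
])

```text
clock: 12.75
tool_pos: [0.4307, -0.1631, 0.1075]
tool_rot: [0.288, 0.9, 0.312, 0.099]
ft_force: [0.5, -1.1, -2.7]
opening: 0.0088
```

```bash
python3 -c "
from plan import *
p,r,o=now();print(o['clock'],p,r.as_quat(),o['ft_force'],o['wrist_torque'])
snap('side','s11.png',(320,120,430,220),7)"
```

```text
12.75 [ 0.4307 -0.1631  0.1075] [0.288  0.9001 0.3117 0.0989] [ 0.549  -1.0872 -2.7048] [-0.6108  0.4681 -0.0076]
```

View pics/s11.png

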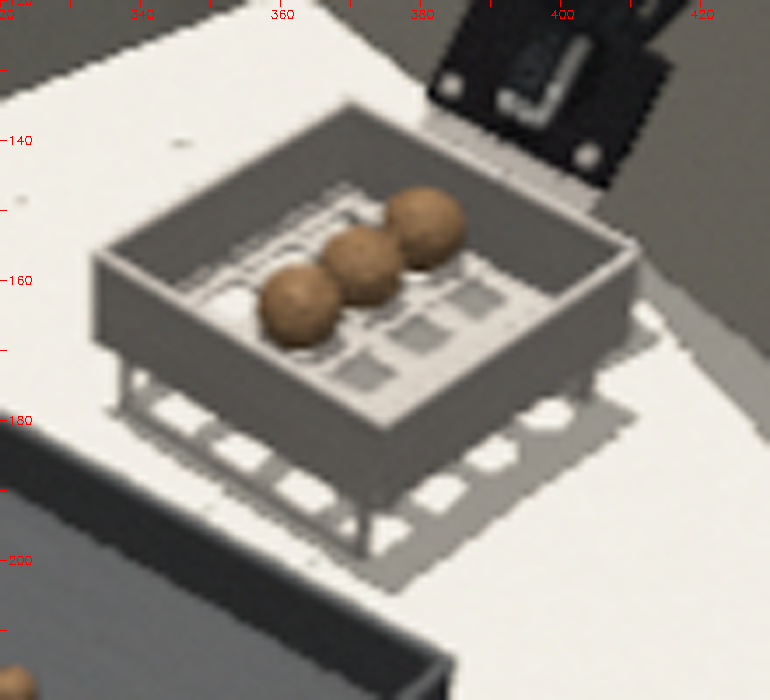

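The force still shows the full load, so there's no contact yet, although the runner and its shadow are almost touching at side (371,199). Lowering in 1 mm steps.

apply_moves([
  [0,-0.0006,0.0008,0,0,0,255],
  [0,0,0,0,0,0,255],
  [0,0,0,0,0,0,255],
])

```text
clock: 13.18
tool_pos: [0.4307, -0.163, 0.1064]
tool_rot: [0.288, 0.9, 0.312, 0.099]
ft_force: [0.6, 0.9, -2.9]
opening: 0.0091
```

apply_moves([
  [0,-0.0006,0.0008,0,0,0,255],
  [0,0,0,0,0,0,255],
  [0,0,0,0,0,0,255],
])

```text
clock: 13.55
tool_pos: [0.4307, -0.1631, 0.106]
tool_rot: [0.288, 0.9, 0.312, 0.099]
ft_force: [-2.4, -2.7, 5.2]
opening: 0.0088
```

```bash
python3 -c "
from plan import *
p,r,o=now();print(o['clock'],p,o['ft_force'],o['wrist_torque'])"
```

```text
13.55 [ 0.4307 -0.1631  0.106 ] [-2.4193 -2.6732  5.1916] [-0.2871  0.321   0.1174]
```

Contact: the vertical force went from −2.9 to +5.2 N. Releasing.

apply_moves([
  [0,0,0,0,0,0,200],
  [0,0,0,0,0,0,150],
  [0,0,0,0,0,0,80],
  [0,0,0,0,0,0,0],
  [0,0,0,0,0,0,0],
  [0,0,0,0,0,0,0],
  [0,0,0,0,0,0,0],
])

```text
clock: 14.42
tool_pos: [0.4307, -0.163, 0.1055]
tool_rot: [0.288, 0.9, 0.312, 0.099]
ft_force: [0.1, 0.1, -0.0]
opening: 0.0854
```

```bash
python3 -c "
from plan import *
p,r,o=now();print(o['clock'],p,o['opening'],o['ft_force'],o['wrist_torque'])
snap('side','s12.png',(320,90,450,220),6);snap('top','t12.png',(370,160,510,290),5)"
```

```text
14.425 [ 0.4307 -0.163   0.1055] 0.0853955713461933 [ 0.0862  0.0577 -0.0308] [-0.1842  0.1232 -0.0879]
```

View pics/s12.png

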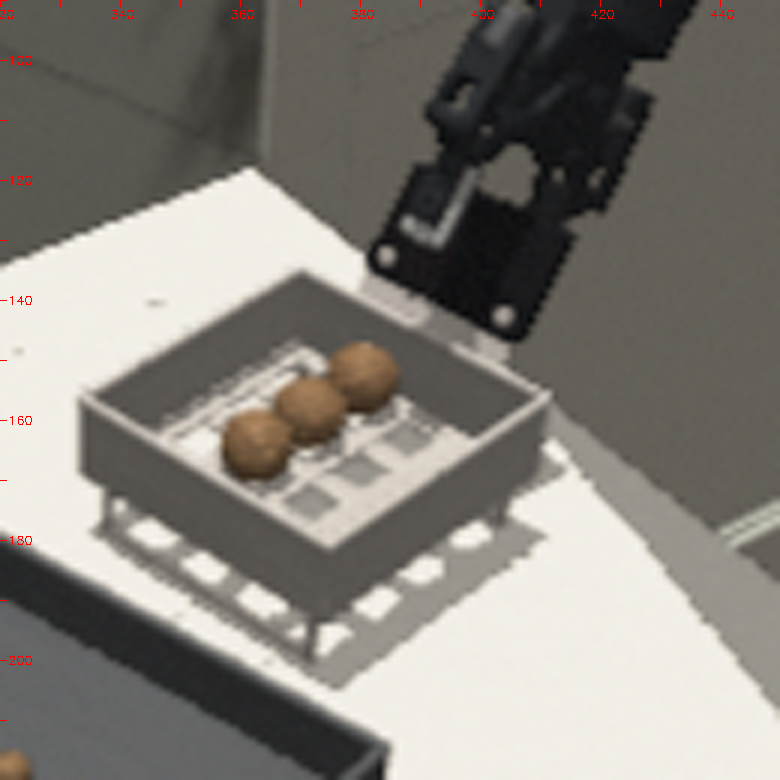

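View pics/t12.png

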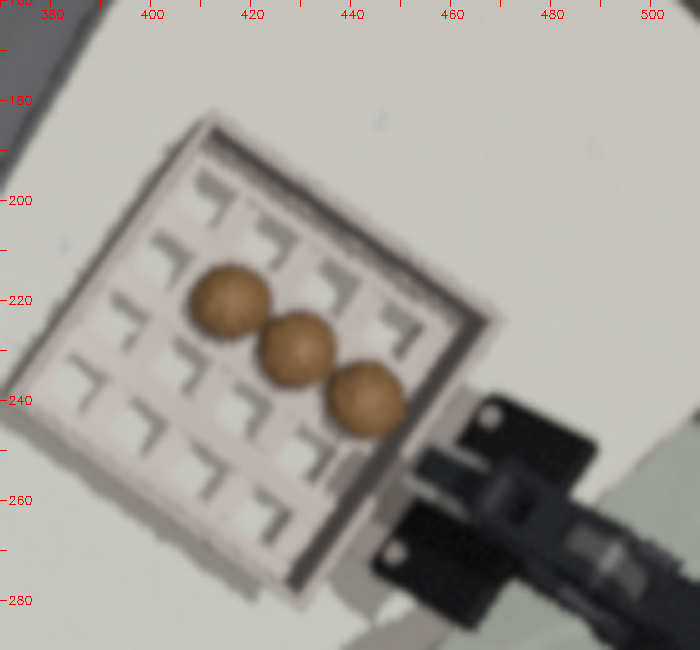

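The basket stands on the worktop and the fingers are fully open and clear of the plate. Backing off along the tool axis.

apply_moves([
  [0,0,-0.015,0,0,0,0],
  [0,0,-0.025,0,0,0,0],
  [0,0,-0.03,0,0,0,0],
  [0,0,-0.03,0,0,0,0],
  [0,0,-0.03,0,0,0,0],
  [0,0,0,0,0,0,0],
  [0,0,0,0,0,0,0],
  [0,0,0,0,0,0,0],
])

```text
clock: 15.52
tool_pos: [0.384, -0.2275, 0.2071]
tool_rot: [0.288, 0.9, 0.313, 0.098]
ft_force: [0.0, 0.4, -0.9]
opening: 0.0853
```

```bash
python3 -c "
from plan import *
p,r,o=now();print(o['clock'],p,o['opening'],o['ft_force'])
snap('side','s13.png',(230,90,430,290),3);snap('top','t13.png',(240,70,520,290),2)
S=[(370,136),(334,157),(374.5,181),(411,156.5)]
"
```

```text
15.525 [ 0.384  -0.2275  0.2071] 0.08529311861796718 [ 0.024   0.353  -0.8935]
```

View pics/s13.png

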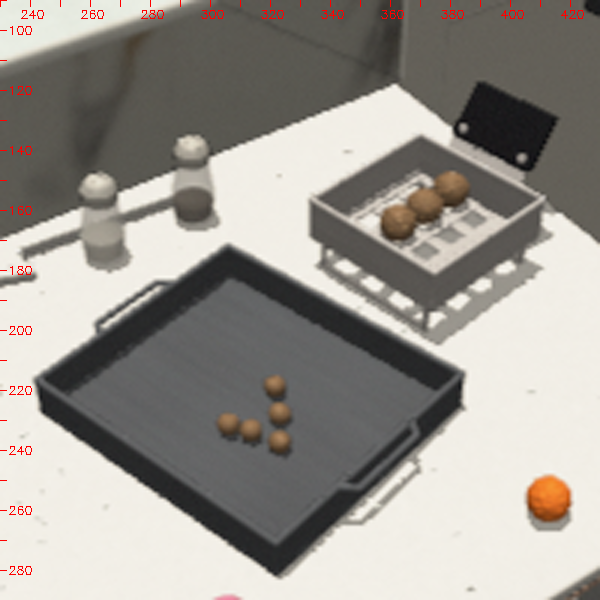

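View pics/t13.png

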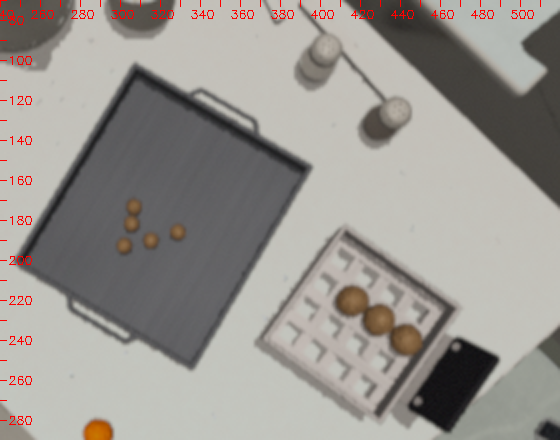

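```bash
python3 -c "
from plan import *
for a,b in [((370,135.5),(468,224)),((333.5,157),(412.5,184)),((374.5,181.5),(370,240.5)),((411,156),(431,279))]: print(tri(a,b)[0])
print(env.hand_in())"
```

```text
[ 0.5096 -0.18    0.0724]
[ 0.594  -0.0657  0.0699]
[0.4751 0.025  0.0757]
[ 0.3935 -0.1017  0.0717]
the job is handed in; nothing more can be done
None
```

The job is done and handed in at about 15.6 s of the 51 s allowed. I took the basket by its slanted grip at 90 N, lifted it about 26 mm and shook it side to side over the tin in three bouts. Some strokes in the last two bouts also moved it a little in the other direction. All five hazelnuts dropped through. I then stood the basket on the bare worktop on the tin's −x side, let go and backed off.

**Final pictures:** both views show five hazelnuts in the tin, three walnuts in the basket, both mills at their starting pixels and the gripper clear of everything. The highest force I read was about 6 N, on touching down, with readings only at the end of each move.

**Level check:** the four rim corners measured 70–76 mm high, which is level to within reading error.

**Disagreement:** heights measured from the two cameras came out 4–8 mm below the stated sizes throughout, for example the basket rim in the tin at 74 mm against 82 mm. The side camera also disagreed with the top one by up to about 10 mm in y. I treated this as calibration error. Touchdown at a TCP height of 106 mm fits the stated sizes.

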